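Push a vial tray home into a corner stop

ROBOT

A 6-joint arm with a two-finger parallel gripper is mounted at the origin on a cart in front of the work surface, level with it; the furniture and walls round the work are solid. World frame = base frame: x ahead of the robot, y to its left, z up, the work surface at z = 0. Lengths are in mm, angles in rad, forces in N, time in s.
With the tool pointing down it reaches from about 275 to 750 mm from the base axis. Payload 10.2 kg.
Tool frame: the origin (TCP) lies at the centre of the arm's flange, where the gripper is bolted on; the fingertips stand ctrl.tip_reach ahead of it and the grasp point (between the pads) lies 155 mm ahead of it (ctrl.tip_reach is the distance from the TCP to the fingertips, in mm); z points along the fingers, y is the direction in which the jaws open and shut (so a half turn about z gives the same grasp; the last joint's range is limited). The gripper opens to 85 mm and grips with 20 to 120 N. Pads are 22 mm wide; open, the fingers measure 114 mm over their backs; the gripper's body (76 mm by 85 mm) begins 54 mm behind the grasp point. The pads swing forward as they close: fully open they stand 13 mm farther back than shut.
Start: joints at [-1.366, 0.313, 1.498, -0, 1.331, -0.223], TCP at [217.795, -477.7, 404.694] pointing down, gripper open.
Joint ranges: [-2.94, 2.94], [-0.97, 2.17], [0.19, 2.56], [-1.23, 4.37], [0.02, 3.11], [-2.88, 2.88]. Speed limits (rad/s): [2.39, 2.39, 3.01, 3.14, 3.14, 3.14].

INTERFACE

Orientations are given as a unit quaternion [w, x, y, z].
In Python, from rig import ctrl, viewer gives the robot as it stands.
- The arm moves only by the tool drive_tool, never from a script. Its argument "rows" is a list that holds one entry, the list of rows, each a list of 6 numbers: the shift along the world's x, y, z normalised to -1 to 1, where 1 is 0.1 m, then the turn, a rotation vector about the world's x, y, z normalised to -1 to 1, where 1 is 90 degrees. A call has 1 to 10 rows; each row is the pose to reach, as a shift and turn from the pose measured when the call began; what a row does not reach only later rows make up. A row lasts 1/8 s, in which the tool goes at most 62.5 mm and 10.7 degrees, less where a joint would pass 70% of its speed; a pose out of reach is approached as far as the arm can. A call with a number of a shift or a turn outside -1 to 1 is refused whole. A call with a gripper value outside its range is refused whole. "fingers" is the opening, from -1 (shut) to 1 (fully open), set as the call begins (left out, the last holds). The fingers move at their own pace and stop on an object; "force" is the grip in N (left out, the last holds). Time passes only in rows, so rows that repeat a pose let the fingers close. It gives the time, the measured TCP pose, the force and the opening at its end, in the units of the state.
- ctrl.sense(): the state, without advancing time (a new reading comes with each control period).
- viewer.capture(name): name is "scene" or "top" or "wrist"; returns the picture (480x640x3 uint8, red, green, blue); there is no depth.
- viewer.calibration(name): a dict with "mtx" (3x3 intrinsics, pixels), "dist_coeffs" ([k1, k2, p1, p2, k3] as OpenCV has them; the pictures are not rectified), "extrinsics" (4x4, takes a point from camera to world coordinates). Camera axes: x right, y up, looking along -z (the intrinsics and any distortion apply to the point x, -y, -z); pixel columns grow to the right and rows downward; lengths in mm; the calibration is good to about 2 mm. A picture is of the moment at which its call begins: read the wrist's pose just before it. calibration takes no time and is no camera call; for the wrist camera it gives the pose at the moment of the call.
- ctrl.finish_job(): hands the job in, once; it reports no verdict.
The state is a dict: "time_s": time; "joints": joint angles; "dq": joint speeds; "tau": joint torques, N m; "eef_pos": TCP position; "ee_rot": TCP orientation; "force": force on the tool from outside, world axes, zero at the start; "wrist_torque": the same for the moment, N m; "grip_width": opening from 0.0 (shut) to 1.0 (fully open).
Only numpy, scipy, OpenCV 4.12 (cv2) and the standard library are available. Lean on these libraries where they do the work, as an engineer would, in place of code of your own. Each camera call takes 0.05 s, during which the arm holds its last target.

TASK

Push the small card tray of sample vials along the bench with your fingertips, from outside the tray, until it sits fully home in the L-shaped corner stop: one short end flat against the far bar and one long side flat against the side bar. Only push it: do not grip it, reach into it, lift it or tip it, leave the loose vial and the two amber bottles where they stand, and draw the hand clear at the end.

Things in the scene. Friction and masses are not known exactly. Their poses are not given: they have to be found in the camera images.
- vial_tray: Open white card tray full of white-capped vials, loose, about 0.35 kg, slides easily. 125 mm long (x) by 90 mm wide (y); walls 34 mm high (40 at its +x end), vial caps 54 mm. Origin: centre of its underside, on the bench. Starts nearer the robot than the far bar and left of the side bar, within about 0.3 rad of square to them, +x end towards the far bar.
- corner_stop: Fixed L of two aluminium bars, 16 mm thick, 18 mm high (screw heads 21 mm). Origin: inner corner at bench level. Far bar's inner face: plane x = 0, y from 0 to 210 mm; side bar's inner face: plane y = 0, x from 0 to -116 mm. Tray belongs in x < 0, y > 0; home, its origin is at x = -62.5, y = 45 mm here, x axes parallel.
- amber_bottle: Small amber bottle, 48 mm across, 114 mm high, loose, standing outside the side bar (right of it). Origin at the centre of its underside. Bystander: leave it.
- loose_vial: Single sample vial with white cap, 23 mm across, 45 mm high, loose, standing near the open end of the side bar. Origin at the centre of its underside. Bystander: leave it.
- left_bottle: Small amber bottle, 48 mm across, 114 mm high, loose, standing well to the left of the tray. Origin at the centre of its underside. Bystander: leave it.

How it is judged (in metres and radians):
At the end, for the whole second after the job is handed in: The tray lies flat and at rest on the bench in the corner of the stop: within 5 mm of touching both bars and within 0.05 rad of square to them; the three bystanders are within 15 mm of where they stood (x of vial_tray in the frame of corner_stop between -0.0675 and -0.0575 m and y of vial_tray in the frame of corner_stop between 0.04 and 0.05 m and angle between the x axis of vial_tray and the x axis of corner_stop, either way round below 0.05 rad and height (world z) of vial_tray below 0.006 m and angle between vial_tray's own z axis and vertical below 0.05 rad and linear speed of vial_tray below 0.01 m/s and distance of each of amber_bottle, loose_vial, left_bottle from where it was at the start of the episode below 0.015 m).
It fails at once if the tray is lifted more than 15 mm or tipped more than 0.2 rad (height (world z) of vial_tray above 0.015 m or angle between vial_tray's own z axis and vertical above 0.2 rad).
It fails at once if the fingers reach into the tray or take it or its wall between them (grasp point inside the tray's outline and less than 65 mm above its underside) (x of the grasp point in the frame of vial_tray between -0.0625 and 0.0625 m and y of the grasp point in the frame of vial_tray between -0.045 and 0.045 m and z of the grasp point in the frame of vial_tray below 0.065 m).
It fails at once if the amber bottle beside the stop is moved more than 15 mm or knocked over (distance of amber_bottle from where it was at the start of the episode above 0.015 m or angle between amber_bottle's own z axis and vertical above 0.35 rad).
It fails at once if the single vial is moved more than 15 mm or knocked over (distance of loose_vial from where it was at the start of the episode above 0.015 m or angle between loose_vial's own z axis and vertical above 0.35 rad).
It fails at once if the amber bottle at the left is moved more than 15 mm or knocked over (distance of left_bottle from where it was at the start of the episode above 0.015 m or angle between left_bottle's own z axis and vertical above 0.35 rad).
It also fails if it takes over 43 s, if anything falls off the work surface, if the arm or the gripper's body presses on something with over 40 N, if the wrist force passes 120 N, or if a joint passes its speed limit or range.

## Working session

There is one attempt and no reset: what is moved stays moved. The work goes in short steps, Python scripts to look and compute and a tool call to move; the robot and the scene stay as the last step left them, time stands still between calls to the robot, and variables do not carry over. Pictures are saved under pics/ and viewed, and the job is handed in when it is done.

Besides the shell and the picture viewer there is one more tool, called by a JSON object that holds its "op" and its "data", one argument or row to a line. drive_tool: Moves the arm, as the interface text tells. Scaled input: -1 to 1 covers 0.1 m each way for a shift and 90 degrees each way for a turn. Its arguments: {"type":"object","properties":{"rows":{"type":"array","items":{"type":"array","items":{"type":"array","items":{"type":"number"}}}},"fingers":{"type":"number"},"force":{"type":"number"}},"required":["rows"]}

```bash
ls; mkdir -p pics; python3 - <<'E'
from rig import ctrl, viewer
import cv2
print(ctrl.sense(), ctrl.tip_reach)
for n in ("scene","top"):
    im=viewer.capture(n); cv2.imwrite(f"pics/{n}0.png",im[:,:,::-1])
    c=viewer.calibration(n); print(n,c)
E
```

```text
pics
{'time_s': 0.0, 'joints': array([-1.36639364e+00,  3.13423479e-01,  1.49842351e+00, -1.95916087e-05,
        1.33096937e+00, -2.23434718e-01]), 'dq': array([-0.00115535,  0.00136645,  0.00129458, -0.00031221, -0.00167109,
        0.00137805]), 'tau': array([-5.13422196e-05, -4.12265646e+01, -2.59742850e+01, -1.74064708e-04,
        4.13921691e-03,  1.48976532e-06]), 'eef_pos': array([ 217.78755199, -477.65391494,  404.15361729]), 'ee_rot': array([-6.11913556e-04,  9.77205837e-01,  2.12293140e-01, -3.69128911e-06]), 'force': array([ 0.6496992 , -0.29942572, -0.20898644]), 'wrist_torque': array([-0.0134459 , -0.02650885,  0.0025552 ]), 'grip_width': 1.0022529760057812} 173.4
scene {'mtx': array([[518.46819714,   0.        , 317.25438891],
       [  0.        , 518.46819714, 245.41701973],
       [  0.        ,   0.        ,   1.        ]]), 'dist_coeffs': array([-0.08714722,  0.        ,  0.        ,  0.        ,  0.        ]), 'extrinsics': array([[-5.69820071e-01,  5.79375923e-01, -5.82776653e-01,
         4.37410762e+01],
       [-8.21768260e-01, -4.00517641e-01,  4.05317833e-01,
         5.74162630e+02],
       [ 1.41906378e-03,  7.09865592e-01,  7.04335735e-01,
         7.11388792e+02],
       [ 0.00000000e+00,  0.00000000e+00,  0.00000000e+00,
         1.00000000e+00]])}
top {'mtx': array([[438.50539137,   0.        , 323.2229964 ],
       [  0.        , 438.50539137, 241.82653846],
       [  0.        ,   0.        ,   1.        ]]), 'dist_coeffs': array([-0.09667995,  0.        ,  0.        ,  0.        ,  0.        ]), 'extrinsics': array([[ 4.99078871e-03,  9.95153543e-01, -9.82065033e-02,
         5.58851718e+02],
       [-9.99986048e-01,  4.79668295e-03, -2.21251182e-03,
         1.63751069e+02],
       [-1.73072352e-03,  9.82161753e-02,  9.95163598e-01,
         8.70393869e+02],
       [ 0.00000000e+00,  0.00000000e+00,  0.00000000e+00,
         1.00000000e+00]])}
```

View pics/top0.png

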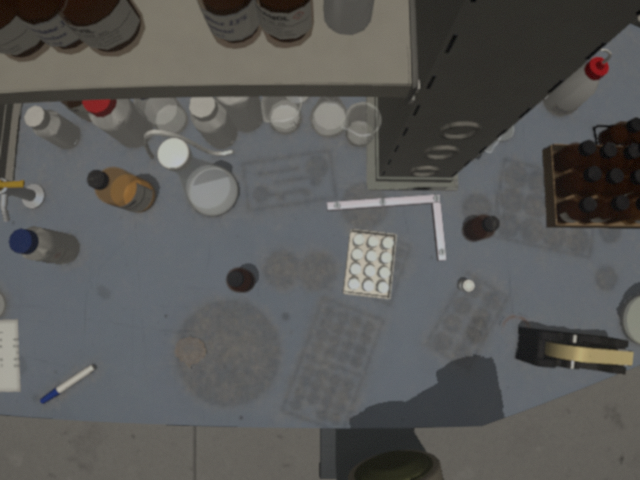

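View pics/scene0.png

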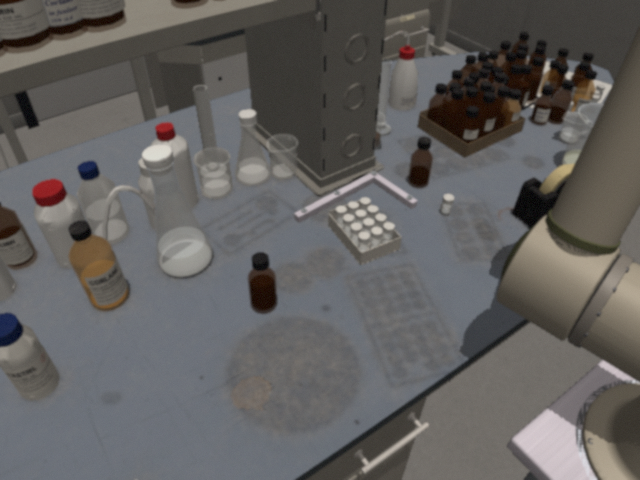

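The top view shows the tray at about (370,264), the stop's inner corner at about (434,204), the loose vial at (467,285), the amber bottle at (480,227) and the left bottle at (240,278). A grey column stands just behind the stop. I'll zoom in to measure.

```bash
cat > h.py <<'E'
import numpy as np, cv2
def cast(c,uv,z):
    K=c["mtx"];d=c["dist_coeffs"];E=c["extrinsics"]
    p=cv2.undistortPoints(np.array(uv,float).reshape(-1,1,2),K,d).reshape(-1,2)
    r=np.c_[p[:,0],-p[:,1],-np.ones(len(p))]@E[:3,:3].T
    o=E[:3,3]; t=(z-o[2])/r[:,2]
    return o+r*t[:,None]
def proj(c,P):
    E=c["extrinsics"]; q=(np.atleast_2d(P)-E[:3,3])@E[:3,:3]
    q=q*[1,-1,-1]
    return cv2.projectPoints(q.reshape(-1,1,3),np.zeros(3),np.zeros(3),c["mtx"],c["dist_coeffs"])[0].reshape(-1,2)
E
python3 - <<'E'
import cv2
im=cv2.imread("pics/top0.png")[180:310,320:510]
cv2.imwrite("pics/top0z.png",cv2.resize(im,None,fx=4.2,fy=4.2,interpolation=cv2.INTER_CUBIC))
im=cv2.imread("pics/scene0.png")[150:270,285:475]
cv2.imwrite("pics/scene0z.png",cv2.resize(im,None,fx=4.2,fy=4.2,interpolation=cv2.INTER_CUBIC))
E
```

```text
(no output)
```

View pics/top0z.png

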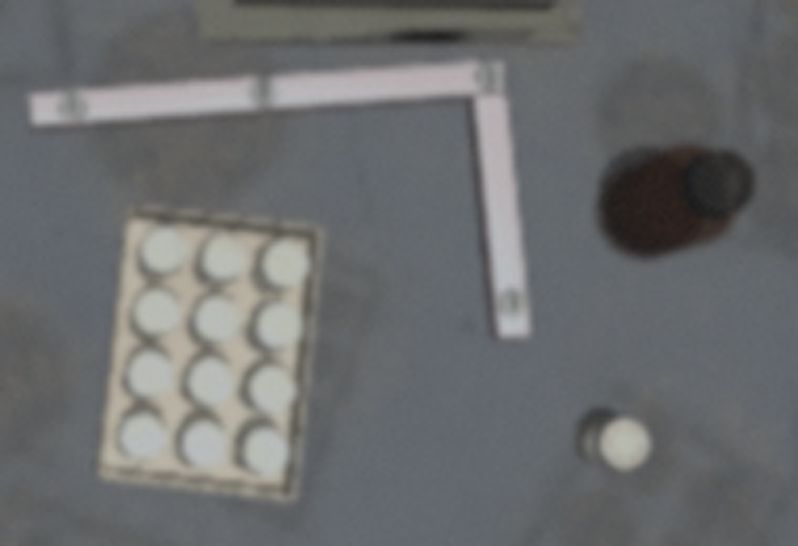

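View pics/scene0z.png

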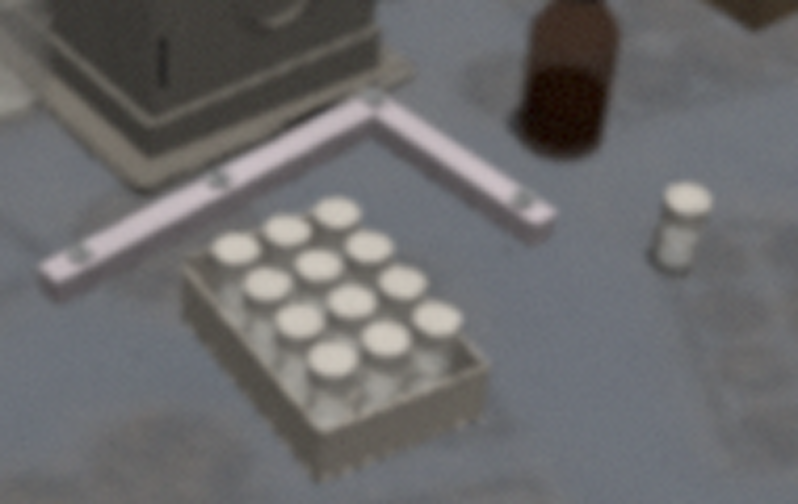

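```bash
cat >> h.py <<'E'
def un(pts,off,f=4.2): return (np.array(pts,float)+0.5)/f-0.5+np.array(off)
def T(x,y,th,P):
    P=np.array(P,float);c,s=np.cos(th),np.sin(th)
    return np.c_[x+c*P[:,0]-s*P[:,1],y+s*P[:,0]+c*P[:,1],P[:,2]]
TR=[[62.5,45,40],[62.5,-45,40],[-62.5,45,34],[-62.5,-45,34]]
ST=[[0,210,18],[0,0,18],[-116,0,18],[-116,-16,18],[16,-16,18]]
from scipy.optimize import least_squares
def fit(obs,model,x0):
    def r(p): return np.concatenate([(proj(c,T(*p,np.array(model)[i]))-uv).ravel() for c,uv,i in obs])
    s=least_squares(r,x0); return s.x, np.round(s.fun.reshape(-1,2),2)
E
python3 - <<'E'
from h import *
from rig import viewer,ctrl
ct=viewer.calibration("top"); cs=viewer.calibration("scene")
o=(320,180); os_=(285,150)
tr=un([(128,208),(323,228),(100,476),(297,500)],o)
st=un([(35,126),(474,97),(499,337),(530,334),(505,61)],o)
trs=un([(318,432),(487,365)],os_)
sts=un([(373,126),(531,227),(555,213),(376,93)],os_)
print(cast(ct,tr[:2],40),cast(ct,tr[2:],34)); print(cast(ct,st,18))
for ob in ([(ct,tr,[0,1,2,3])],[(ct,tr,[0,1,2,3]),(cs,trs,[2,3])]):
    print(fit(ob,TR,[500,60,-.1]))
for ob in ([(ct,st,[0,1,2,3,4])],[(ct,st,[0,1,2,3,4]),(cs,sts,[1,2,3,4])]):
    print(fit(ob,ST,[650,-60,0.1]))
print("vial",cast(ct,un([(625,444)],o),45),"vial scene",cast(cs,un([(686,200)],os_),45))
print("bot",cast(ct,un([(718,183)],o),114))
print("left", cast(ct,[(236,279)],114), cast(ct,[(241,278)],60))
print("column base near",cast(ct,un([(200,40),(580,40)],o),10))
E
```

```text
[[665.37572229 114.42039052  40.        ]
 [656.68515284  25.59689528  40.        ]] [[544.09110816 126.78337963  34.        ]
 [533.52582736  37.60880166  34.        ]]
[[706.72469151 156.65400275  18.        ]
 [721.96980513 -50.66912972  18.        ]
 [608.58068073 -60.10598175  18.        ]
 [610.02178171 -74.79870909  18.        ]
 [739.43291808 -65.96475898  18.        ]]
(array([ 5.99940947e+02,  7.60949457e+01, -1.02399352e-01]), array([[-0.03, -0.7 ],
       [ 0.34, -0.43],
       [-0.25,  0.91],
       [-0.06,  0.19]]))
(array([ 6.00498010e+02,  7.68609397e+01, -1.11131813e-01]), array([[-0.12, -1.16],
       [ 0.2 , -0.49],
       [-0.91,  0.38],
       [-0.77,  0.07],
       [ 0.91, -0.02],
       [ 1.06, -0.17]]))
(array([ 7.23175456e+02, -5.11829357e+01,  7.65135114e-02]), array([[-0.79, -0.2 ],
       [ 0.24, -0.6 ],
       [-0.02,  0.54],
       [ 0.62,  0.66],
       [-0.04, -0.45]]))
(array([ 7.22958078e+02, -4.97941000e+01,  7.48443451e-02]), array([[-1.5 , -0.27],
       [-0.45, -0.49],
       [-0.81,  0.66],
       [-0.17,  0.79],
       [-0.71, -0.34],
       [ 0.55, -2.97],
       [ 1.41, -0.45],
       [ 0.97, -0.21],
       [ 0.09, -1.25]]))
vial [[ 558.82014681 -109.87400933   45.        ]] vial scene [[ 558.37985936 -106.51403603   45.        ]]
bot [[ 667.98054755 -129.84893618  114.        ]]
left [[568.2467993  315.77332128 114.        ]] [[570.83976186 317.34226781  60.        ]]
column base near [[ 750.04843416   78.17332781   10.        ]
 [ 751.79480861 -104.94592483   10.        ]]
```

Fit: stop at (723,−50.5) yaw 0.076, tray at (600,76.5) yaw −0.105, vial at (559,−108). 

Plan: with the two fingertips half open and side by side, push the left long side towards −y, then push the near short end towards +x, then finish with a light press on each. I'll move to the tray's left side first.

{"op": "drive_tool", "data": {
  "rows": [
    [[0.27, 0.46, -0.1, 0, 0, 0.06], [0.54, 0.92, -0.22, 0, 0, 0.11], [0.54, 0.92, -0.22, 0, 0, 0.11]]
  ],
  "fingers": 0.2
}}

```text
time_s: 0.48
eef_pos: [272.9, -383.3, 381.5]
ee_rot: [-0.002, 0.955, 0.298, 0.0]
force: [-0.5, -0.9, -0.9]
grip_width: 0.601
```

{"op": "drive_tool", "data": {
  "rows": [
    [[0.27, 0.46, -0.1, 0, 0, 0.06], [0.54, 0.92, -0.22, 0, 0, 0.12], [0.54, 0.92, -0.22, 0, 0, 0.12]]
  ]
}}

```text
time_s: 0.85
eef_pos: [327.8, -289.6, 359.0]
ee_rot: [-0.002, 0.922, 0.388, -0.0]
force: [0.1, -1.1, 0.6]
grip_width: 0.599
```

{"op": "drive_tool", "data": {
  "rows": [
    [[0.27, 0.46, -0.1, 0, 0, 0.06], [0.54, 0.92, -0.22, 0, 0, 0.12], [0.54, 0.92, -0.22, 0, 0, 0.12]]
  ]
}}

```text
time_s: 1.23
eef_pos: [382.6, -196.5, 336.6]
ee_rot: [-0.003, 0.88, 0.474, -0.001]
force: [-0.2, -0.9, 0.4]
grip_width: 0.598
```

{"op": "drive_tool", "data": {
  "rows": [
    [[0.27, 0.46, -0.1, 0, 0, 0.06], [0.54, 0.92, -0.22, 0, 0, 0.12], [0.54, 0.92, -0.22, 0, 0, 0.12]]
  ]
}}

```text
time_s: 1.6
eef_pos: [437.5, -103.8, 314.1]
ee_rot: [-0.003, 0.831, 0.556, -0.001]
force: [-0.0, -0.4, 0.3]
grip_width: 0.598
```

{"op": "drive_tool", "data": {
  "rows": [
    [[0.27, 0.46, -0.1, 0, 0, 0.06], [0.54, 0.92, -0.22, 0, 0, 0.12], [0.54, 0.92, -0.22, 0, 0, 0.12]]
  ]
}}

```text
time_s: 1.98
eef_pos: [492.4, -11.8, 291.7]
ee_rot: [-0.003, 0.775, 0.632, -0.002]
force: [0.5, -0.5, 0.5]
grip_width: 0.602
```

{"op": "drive_tool", "data": {
  "rows": [
    [[0.1, 0.5, 0, 0, 0, 0.06], [0.3, 0.95, 0, 0, 0, 0.12], [0.3, 0.95, 0, 0, 0, 0.12]]
  ]
}}

```text
time_s: 2.35
eef_pos: [523.3, 82.8, 292.2]
ee_rot: [-0.002, 0.712, 0.702, -0.001]
force: [-0.2, 0.1, -0.2]
grip_width: 0.602
```

{"op": "drive_tool", "data": {
  "rows": [
    [[0.3, 0.4, -0.1, 0, 0, 0.06], [0.7, 0.8, -0.3, 0, 0, 0.06], [0.7, 0.8, -0.3, 0, 0, 0.06], [0.7, 0.8, -0.3, 0, 0, 0.06]]
  ]
}}

```text
time_s: 2.85
eef_pos: [593.5, 160.3, 262.6]
ee_rot: [-0.002, 0.679, 0.734, -0.002]
force: [0.3, 0.7, 1.3]
grip_width: 0.6
```

```bash
cat >> h.py <<'E'
def jaw(s):
    from scipy.spatial.transform import Rotation as R
    w,x,y,z=s["ee_rot"]; M=R.from_quat([x,y,z,w]).as_matrix(); return M[:,2],np.arctan2(M[1,1],M[0,1])
def tostop(p,s=(723,-50.5,0.0757)):
    c,n=np.cos(s[2]),np.sin(s[2]); d=np.array(p[:2])-s[:2]; return np.array([c*d[0]+n*d[1],-n*d[0]+c*d[1]])
def fromstop(p,s=(723,-50.5,0.0757)):
    return T(*s,[[p[0],p[1],0]])[0,:2]
E
python3 - <<'E'
from h import *
from rig import viewer,ctrl
s=ctrl.sense(); print(s["eef_pos"],jaw(s),s["grip_width"],ctrl.tip_reach, tostop(s["eef_pos"]),s["joints"])
for n in ("top","scene","wrist"): cv2.imwrite(f"pics/{n}1.png",viewer.capture(n)[:,:,::-1])
E
```

```text
[593.53069988 160.2551911  262.57384977] (array([-5.41482233e-03,  2.51536226e-04, -9.99985308e-01]), np.float64(0.07731700245106092)) 0.5998898418985152 173.4 [-113.15958117  219.94308226] [ 7.33082632e-02  6.43049291e-01  1.37789387e+00  7.17234916e-04
  1.12603148e+00 -4.31726933e-03]
```

View pics/scene1.png

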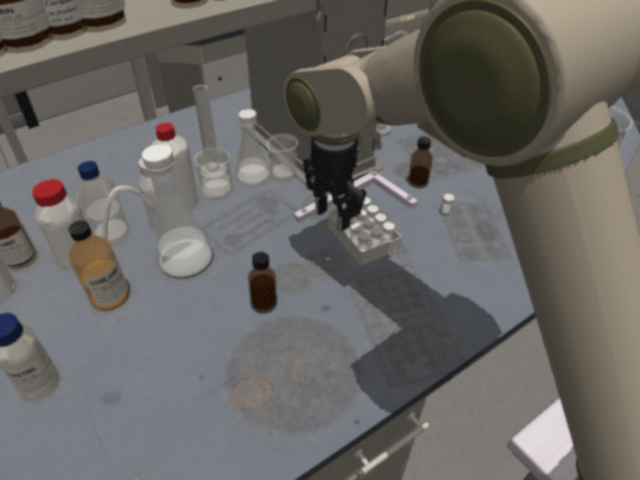

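View pics/wrist1.png

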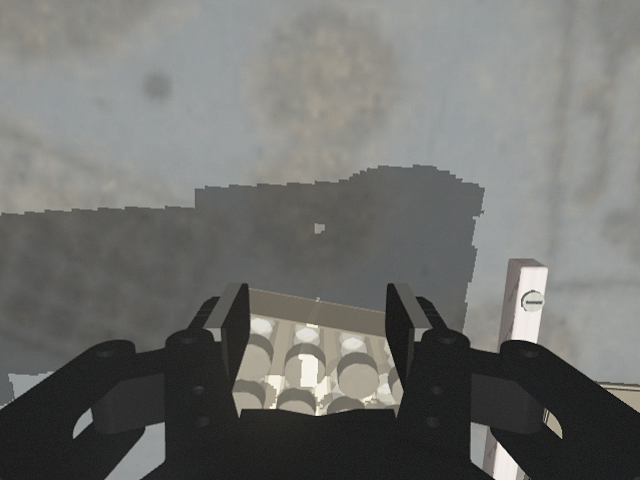

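View pics/top1.png

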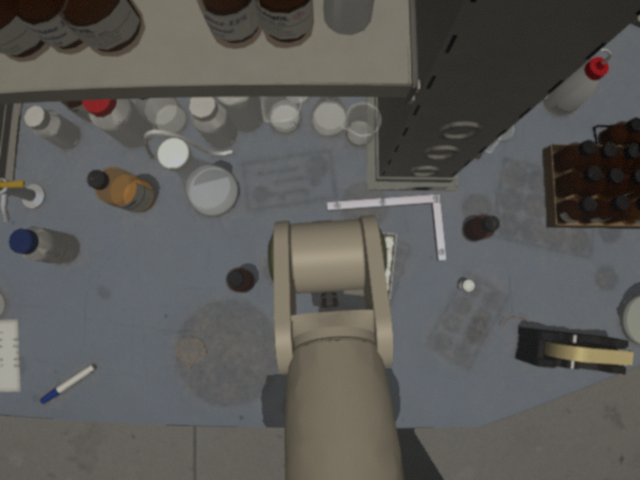

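The wrist view shows the tray's left wall just behind the two fingers (wall top from (250,290) to (385,310)) and the end of the far bar at (528,262). I'll check my estimates by projecting them into it.

```bash
python3 - <<'E'
from h import *
from rig import viewer,ctrl
c=viewer.calibration("wrist"); print(c["extrinsics"][:3,3],c["extrinsics"][:3,2])
print("tray",proj(c,T(600.3,76.5,-.105,TR)).round(),proj(c,T(600.3,76.5,-.105,np.array(TR)*[1,1,0])).round())
print("stop",proj(c,T(723,-50.5,.0757,[[0,210,18],[16,210,18],[0,210,0],[0,0,18]])).round())
s=ctrl.sense()
p=s["eef_pos"]
for w in (-30,30):
  for a in (-11,11):
    print(w,a,proj(c,p+np.array([w,w*.0757,0])+np.array([-a*.0757,a,0])-[0,0,171]).round())
# measured
print("far bar end", cast(c,[(509,261),(547,264)],18))
print("tray wall top", cast(c,[(250,289),(385,311)],34),cast(c,[(250,289),(385,311)],40))
E
```

```text
[587.23465751 225.11893939 232.35661223] [-0.01724294  0.25872917  0.96579599]
tray [[451. 351.]
 [411. 484.]
 [222. 306.]
 [203. 444.]] [[431. 316.]
 [398. 434.]
 [235. 283.]
 [217. 405.]]
stop [[522. 265.]
 [551. 265.]
 [507. 255.]
 [482. 550.]]
-30 -11 [[243. 329.]]
-30 11 [[240. 275.]]
30 -11 [[399. 329.]]
30 11 [[402. 275.]]
far bar end [[699.41443259 160.4512733   18.        ]
 [720.97567194 160.37020334  18.        ]]
tray wall top [[557.60791535 139.08313169  34.        ]
 [630.41409667 132.0805224   34.        ]] [[558.50408136 141.68559016  40.        ]
 [629.10798123 134.89479965  40.        ]]
```

The projections agree to about 3 px (about 2 mm). Descending.

{"op": "drive_tool", "data": {
  "rows": [
    [[0, 0.02, -0.4, 0, 0, 0], [0, 0.02, -0.7, 0, 0, 0], [0, 0.02, -0.8, 0, 0, 0], [0, 0.02, -0.8, 0, 0, 0]]
  ]
}}

```text
time_s: 3.5
eef_pos: [593.3, 162.6, 184.0]
ee_rot: [-0.002, 0.679, 0.734, -0.001]
force: [0.5, -0.5, 0.7]
grip_width: 0.601
```

{"op": "drive_tool", "data": {
  "rows": [
    [[0.01, -0.1, 0, 0, 0, 0], [0.015, -0.2, 0, 0, 0, 0], [0.02, -0.27, 0, 0, 0, 0], [0.025, -0.34, 0, 0, 0, 0], [0.03, -0.41, 0, 0, 0, 0], [0.035, -0.48, 0, 0, 0, 0], [0.04, -0.54, 0, 0, 0, 0], [0.045, -0.6, 0, 0, 0, 0], [0.045, -0.6, 0, 0, 0, 0]]
  ]
}}

```text
time_s: 4.62
eef_pos: [597.9, 102.0, 184.0]
ee_rot: [-0.001, 0.679, 0.734, -0.001]
force: [0.1, 0.5, -0.6]
grip_width: 0.597
```

```bash
python3 - <<'E'
from h import *
from rig import viewer,ctrl
s=ctrl.sense(); print(s["eef_pos"],jaw(s),tostop(s["eef_pos"]),s["force"])
for n in ("scene","wrist"): cv2.imwrite(f"pics/{n}2.png",viewer.capture(n)[:,:,::-1])
im=cv2.imread("pics/scene2.png")[150:270,285:475]
cv2.imwrite("pics/scene2z.png",cv2.resize(im,None,fx=4.2,fy=4.2,interpolation=cv2.INTER_CUBIC))
E
```

```text
[597.94929449 101.9841879  184.0216434 ] (array([-3.43168083e-03,  1.87779149e-04, -9.99994094e-01]), np.float64(0.07711712392978619)) [-113.16054405  161.50479181] [ 0.08242796  0.53705119 -0.57987892]
```

View pics/scene2z.png

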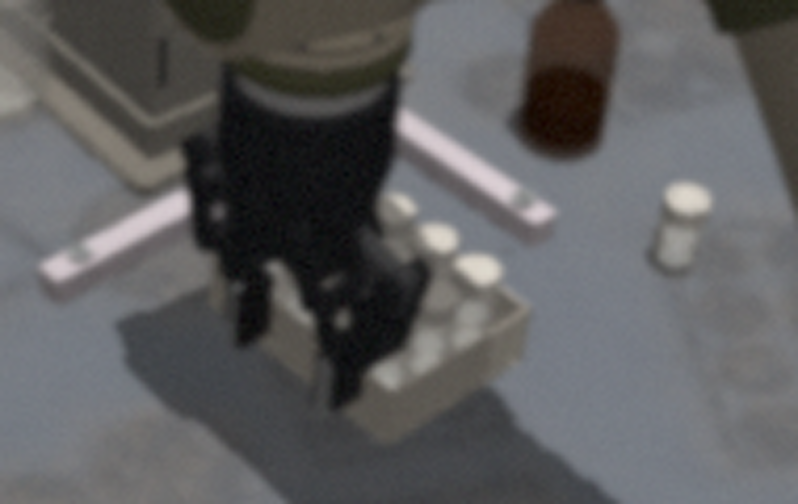

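View pics/wrist2.png

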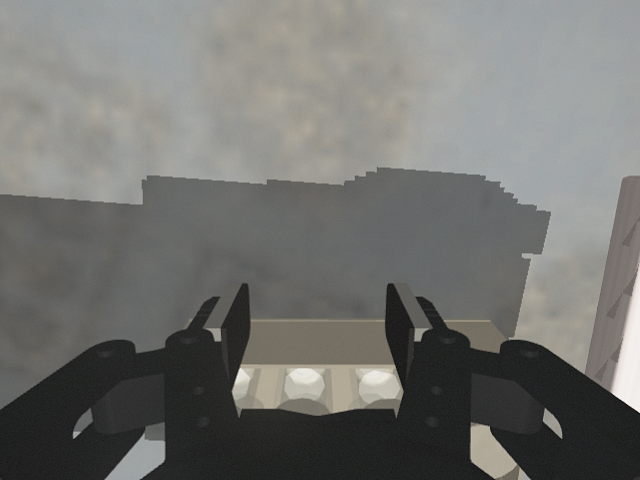

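The tray has squared up against both fingers: its wall line is level at row 320, and its +x corner is at about (490,320). Continuing.

{"op": "drive_tool", "data": {
  "rows": [
    [[0.005, -0.06, 0, 0, 0, 0], [0.01, -0.13, 0, 0, 0, 0], [0.015, -0.2, 0, 0, 0, 0], [0.02, -0.27, 0, 0, 0, 0], [0.025, -0.34, 0, 0, 0, 0], [0.03, -0.41, 0, 0, 0, 0], [0.035, -0.46, 0, 0, 0, 0], [0.04, -0.52, 0, 0, 0, 0], [0.04, -0.52, 0, 0, 0, 0]]
  ]
}}

```text
time_s: 5.85
eef_pos: [602.0, 49.8, 184.0]
ee_rot: [-0.001, 0.679, 0.734, -0.001]
force: [-0.3, 0.2, 0.1]
grip_width: 0.6
```

```bash
python3 - <<'E'
from h import *
from rig import viewer,ctrl
s=ctrl.sense(); print(s["eef_pos"],jaw(s),tostop(s["eef_pos"]),s["force"])
c=viewer.calibration("wrist")
for n in ("scene","wrist"): cv2.imwrite(f"pics/{n}3.png",viewer.capture(n)[:,:,::-1])
im=cv2.imread("pics/scene3.png")[150:270,285:475]
cv2.imwrite("pics/scene3z.png",cv2.resize(im,None,fx=4.2,fy=4.2,interpolation=cv2.INTER_CUBIC))
E
```

```text
[601.95972061  49.84482244 184.03067604] (array([-3.35213173e-03, -1.56810350e-04, -9.99994369e-01]), np.float64(0.07708375802170045)) [-113.10478468  109.2114477 ] [-0.29575846  0.21087834  0.10678072]
```

View pics/scene3z.png

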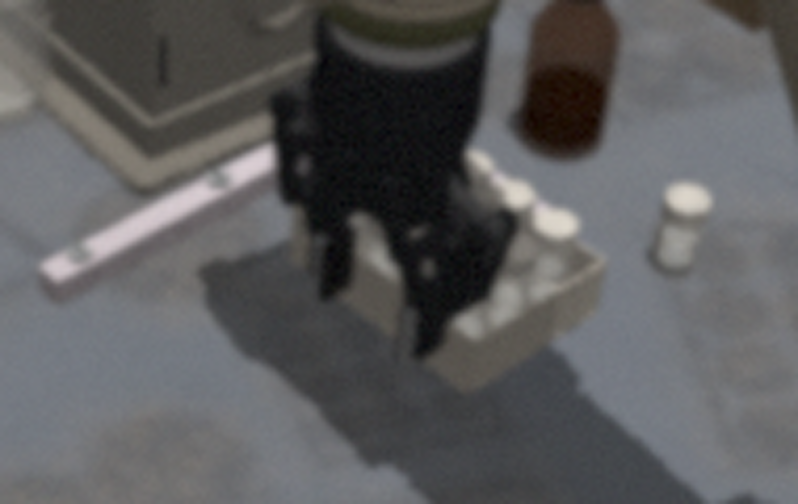

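View pics/wrist3.png

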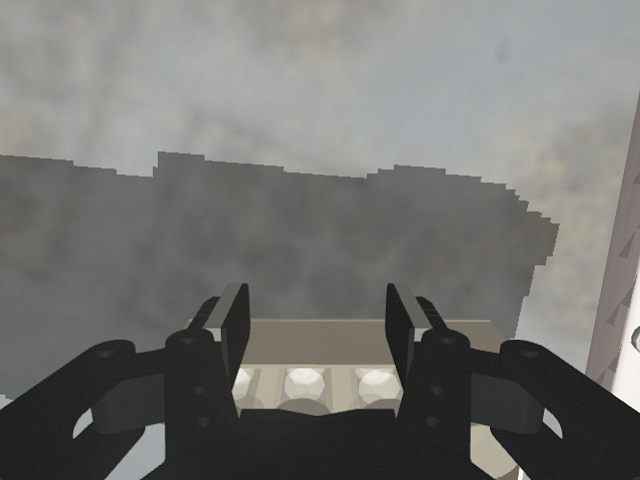

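```bash
python3 - <<'E'
from h import *
from rig import viewer
c=viewer.calibration("wrist")
P=cast(c,[(250,320),(385,320),(490,320)],0); print(P); print([tostop(p) for p in P])
print(tostop((558.6,-108)))
E
```

```text
[[573.71341188  33.93193789   0.        ]
 [629.90598421  38.31842072   0.        ]
 [673.52132457  41.73621683   0.        ]]
[array([-142.47365465,   95.48033965]), array([-86.11027123,  95.60454394]), array([-42.36135971,  95.71402311])]
[-168.27777258  -44.90212974]
```

{"op": "drive_tool", "data": {
  "rows": [
    [[0, 0.2, 0, 0, 0, 0], [0, 0.25, 0.4, 0, 0, 0], [0, 0.25, 0.8, 0, 0, 0], [0, 0.25, 0.8, 0, 0, 0]]
  ]
}}

```text
time_s: 6.45
eef_pos: [602.3, 76.7, 267.2]
ee_rot: [0.001, 0.679, 0.734, 0.001]
force: [-0.6, 0.8, -0.9]
grip_width: 0.598
```

{"op": "drive_tool", "data": {
  "rows": [
    [[-0.2, -0.05, 0, 0, 0, 0.11], [-0.5, -0.2, 0, 0, 0, 0.22], [-0.7, -0.4, 0, 0, 0, 0.33], [-0.82, -0.6, 0, 0, 0, 0.44], [-0.82, -0.8, 0, 0, 0, 0.55], [-0.82, -0.95, 0, 0, 0, 0.66], [-0.82, -0.95, 0, 0, 0, 0.77], [-0.82, -0.95, 0, 0, 0, 0.88], [-0.82, -0.95, 0, 0, 0, 1.0], [-0.82, -0.95, 0, 0, 0, 1.0]]
  ]
}}

```text
time_s: 7.7
eef_pos: [520.2, -17.6, 266.5]
ee_rot: [-0.0, -0.039, 0.999, 0.002]
force: [-0.7, -0.7, 0.5]
grip_width: 0.597
```

```bash
python3 - <<'E'
from h import *
from rig import viewer,ctrl
s=ctrl.sense(); print(s["eef_pos"],jaw(s),tostop(s["eef_pos"]),s["force"])
c=viewer.calibration("wrist")
for n in ("scene","wrist","top"): cv2.imwrite(f"pics/{n}4.png",viewer.capture(n)[:,:,::-1])
im=cv2.imread("pics/scene4.png")[150:270,285:475]
cv2.imwrite("pics/scene4z.png",cv2.resize(im,None,fx=4.2,fy=4.2,interpolation=cv2.INTER_CUBIC))
for X in (-170,-165): print(X,proj(c,[[*fromstop((X,5)),0],[*fromstop((X,95)),0],[*fromstop((X,5)),34],[*fromstop((X,95)),34]]).round())
E
```

```text
[520.22416112 -17.58019904 266.50100822] (array([-8.63424116e-04,  3.09416087e-03, -9.99994840e-01]), np.float64(1.6483947061417112)) [-199.7054643    48.16099727] [-0.74415732 -0.65404714  0.53132422]
-170 [[249. 284.]
 [393. 284.]
 [239. 308.]
 [404. 308.]]
-165 [[250. 292.]
 [392. 292.]
 [240. 316.]
 [404. 316.]]
```

View pics/scene4z.png

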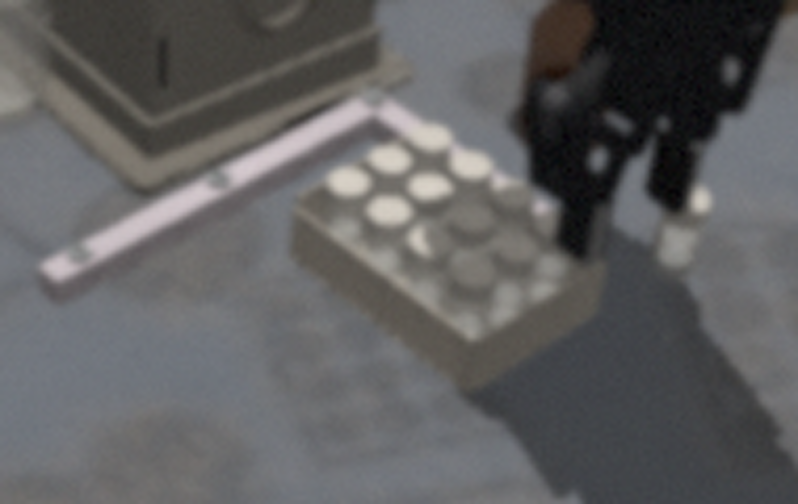

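View pics/wrist4.png

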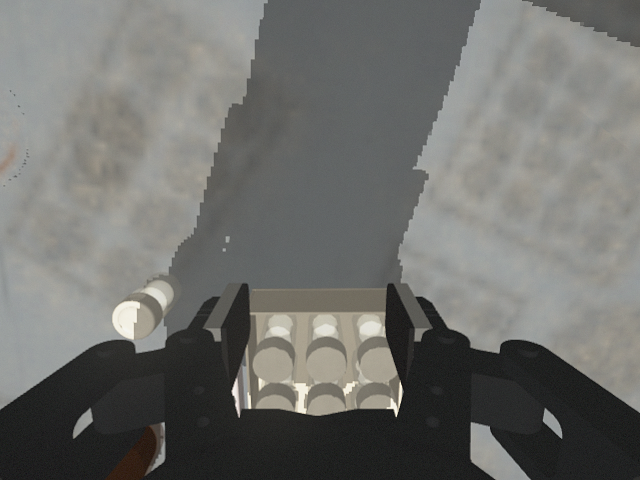

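The tray's near wall bottom is at row 290, which puts it at stop x ≈ −166, centred between the fingers. The loose vial at (165,290) is well outside them. Descending.

{"op": "drive_tool", "data": {
  "rows": [
    [[0, 0, -0.4, 0, 0, 0], [0, 0, -0.7, 0, 0, 0], [0, 0, -0.82, 0, 0, 0], [0, 0, -0.82, 0, 0, 0]]
  ]
}}

```text
time_s: 8.35
eef_pos: [520.4, -17.9, 184.8]
ee_rot: [-0.0, -0.037, 0.999, 0.002]
force: [-0.5, -0.0, 1.0]
grip_width: 0.602
```

{"op": "drive_tool", "data": {
  "rows": [
    [[0.08, 0.005, 0, 0, 0, 0], [0.16, 0.01, 0, 0, 0, 0], [0.23, 0.015, 0, 0, 0, 0], [0.3, 0.02, 0, 0, 0, 0], [0.37, 0.025, 0, 0, 0, 0], [0.43, 0.03, 0, 0, 0, 0], [0.49, 0.035, 0, 0, 0, 0], [0.55, 0.04, 0, 0, 0, 0], [0.55, 0.04, 0, 0, 0, 0]]
  ]
}}

```text
time_s: 9.48
eef_pos: [575.9, -13.9, 184.7]
ee_rot: [0.0, -0.037, 0.999, 0.001]
force: [-0.1, 0.1, -0.1]
grip_width: 0.599
```

{"op": "drive_tool", "data": {
  "rows": [
    [[0.015, 0.001, 0, 0, 0, 0], [0.03, 0.002, 0, 0, 0, 0], [0.03, 0.002, 0, 0, 0, 0]]
  ]
}}

```text
time_s: 9.85
eef_pos: [578.9, -13.7, 184.7]
ee_rot: [0.0, -0.037, 0.999, 0.001]
force: [-0.7, 0.1, 0.1]
grip_width: 0.602
```

```bash
python3 - <<'E'
from h import *
from rig import viewer,ctrl
s=ctrl.sense(); print(s["eef_pos"],jaw(s),tostop(s["eef_pos"]),s["force"])
c=viewer.calibration("wrist")
for n in ("scene","wrist"): cv2.imwrite(f"pics/{n}5.png",viewer.capture(n)[:,:,::-1])
im=cv2.imread("pics/scene5.png")[150:270,285:475]
cv2.imwrite("pics/scene5z.png",cv2.resize(im,None,fx=4.2,fy=4.2,interpolation=cv2.INTER_CUBIC))
E
```

```text
[578.8883108  -13.68361028 184.70601296] (array([ 6.12505759e-04,  2.96423771e-03, -9.99995419e-01]), np.float64(1.6455034588896689)) [-140.9146314    47.60979074] [-0.67790261  0.05547135  0.12856385]
```

View pics/scene5z.png

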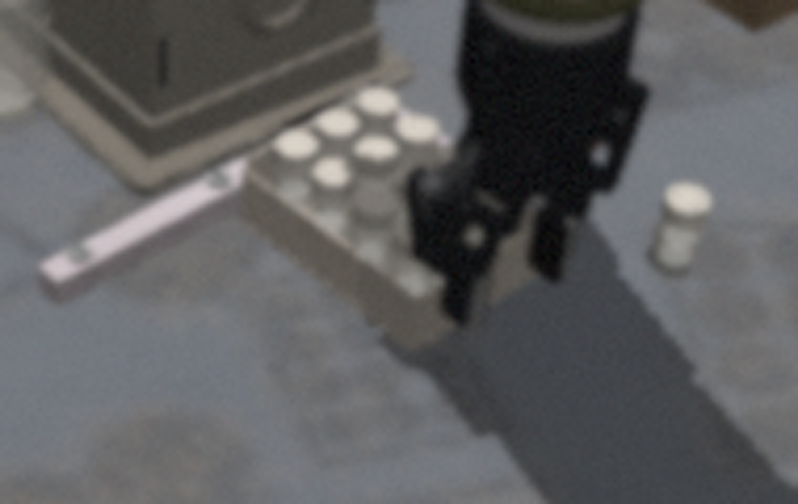

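View pics/wrist5.png

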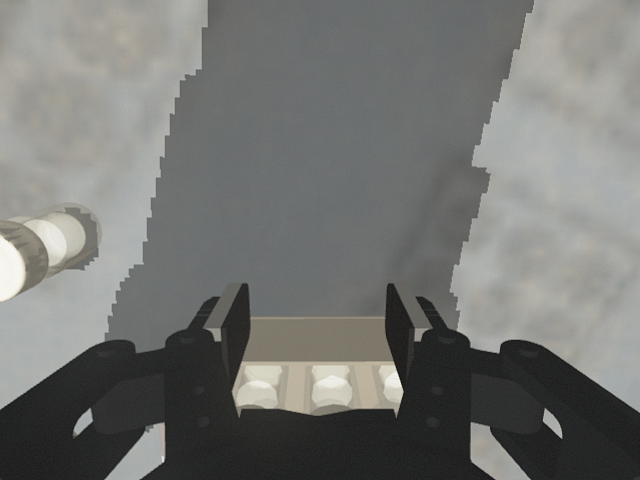

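The tray has been pushed square by both fingers and is nearly at the far bar, with no contact force yet. Inching on until the force rises.

{"op": "drive_tool", "data": {
  "rows": [
    [[0.01, 0.001, 0, 0, 0, 0], [0.02, 0.002, 0, 0, 0, 0], [0.02, 0.002, 0, 0, 0, 0]]
  ]
}}

```text
time_s: 10.32
eef_pos: [580.9, -13.5, 184.7]
ee_rot: [0.001, -0.037, 0.999, 0.001]
force: [-1.0, -0.2, 0.8]
grip_width: 0.603
```

{"op": "drive_tool", "data": {
  "rows": [
    [[0.01, 0.001, 0, 0, 0, 0], [0.015, 0.001, 0, 0, 0, 0], [0.015, 0.001, 0, 0, 0, 0]]
  ]
}}

```text
time_s: 10.7
eef_pos: [582.5, -13.3, 184.7]
ee_rot: [0.001, -0.037, 0.999, 0.001]
force: [-2.4, -0.2, 0.3]
grip_width: 0.601
```

{"op": "drive_tool", "data": {
  "rows": [
    [[0.01, 0.001, 0, 0, 0, 0], [0.01, 0.001, 0, 0, 0, 0]]
  ]
}}

```text
time_s: 10.95
eef_pos: [583.6, -13.2, 184.7]
ee_rot: [0.001, -0.037, 0.999, 0.001]
force: [-1.4, -0.1, 0.1]
grip_width: 0.603
```

{"op": "drive_tool", "data": {
  "rows": [
    [[0.01, 0.001, 0, 0, 0, 0], [0.01, 0.001, 0, 0, 0, 0]]
  ]
}}

```text
time_s: 11.2
eef_pos: [584.5, -13.2, 184.7]
ee_rot: [0.001, -0.037, 0.999, 0.001]
force: [-3.8, -0.9, 1.9]
grip_width: 0.599
```

{"op": "drive_tool", "data": {
  "rows": [
    [[0.01, 0.001, 0, 0, 0, 0], [0.01, 0.001, 0, 0, 0, 0]]
  ]
}}

```text
time_s: 11.45
eef_pos: [585.0, -13.1, 184.7]
ee_rot: [-0.001, -0.037, 0.999, 0.001]
force: [-9.1, -2.3, 5.8]
grip_width: 0.6
```

{"op": "drive_tool", "data": {
  "rows": [
    [[0.01, 0.001, 0, 0, 0, 0], [0.01, 0.001, 0, 0, 0, 0]]
  ]
}}

```text
time_s: 11.7
eef_pos: [585.5, -13.1, 184.7]
ee_rot: [-0.002, -0.038, 0.999, 0.002]
force: [-8.8, -0.9, 6.0]
grip_width: 0.602
```

```bash
python3 - <<'E'
from h import *
from rig import viewer,ctrl
s=ctrl.sense(); print(s["eef_pos"],jaw(s),tostop(s["eef_pos"]),s["force"],s["wrist_torque"])
c=viewer.calibration("wrist")
for n in ("scene","wrist"): cv2.imwrite(f"pics/{n}6.png",viewer.capture(n)[:,:,::-1])
im=cv2.imread("pics/scene6.png")[150:270,285:475]
cv2.imwrite("pics/scene6z.png",cv2.resize(im,None,fx=4.2,fy=4.2,interpolation=cv2.INTER_CUBIC))
E
```

```text
[585.4906603  -13.13148845 184.69702422] (array([-0.00479064,  0.00288991, -0.99998435]), np.float64(1.645951644191372)) [-134.2894345    47.66101072] [-8.80278486 -0.89325565  5.95615046] [-0.31432219  1.4159109  -0.0083064 ]
```

View pics/scene6z.png

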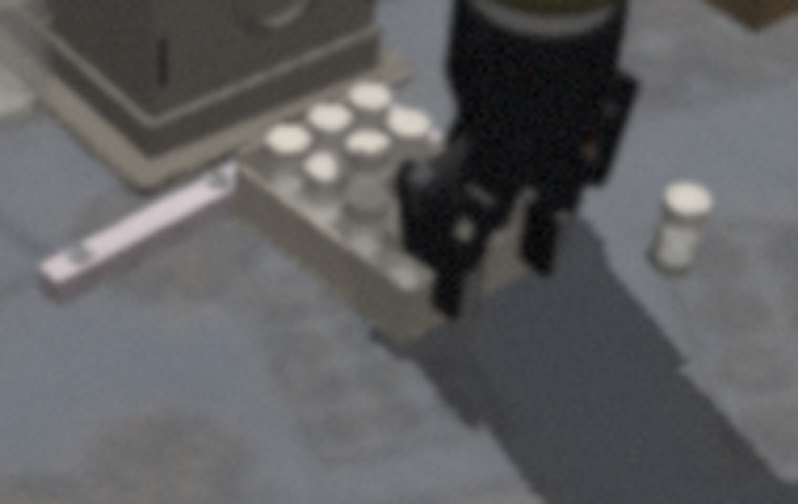

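View pics/wrist6.png

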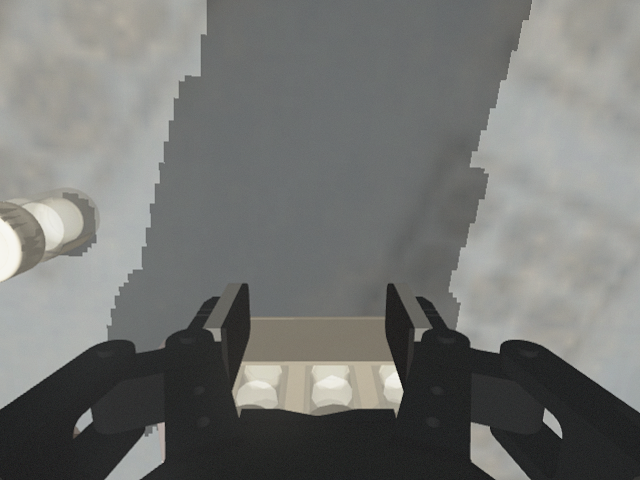

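The far bar contact is firm at 9 N, at finger x −134.3 where I expected about −136. Backing off and moving round to the long side.

{"op": "drive_tool", "data": {
  "rows": [
    [[-0.15, -0.01, 0, 0, 0, 0], [-0.25, -0.02, 0.3, 0, 0, 0], [-0.25, -0.02, 0.7, 0, 0, 0], [-0.25, -0.02, 0.8, 0, 0, 0], [-0.25, -0.02, 0.8, 0, 0, 0]]
  ]
}}

```text
time_s: 12.42
eef_pos: [560.6, -15.1, 264.8]
ee_rot: [-0.002, -0.038, 0.999, 0.001]
force: [-0.0, -0.3, -0.0]
grip_width: 0.602
```

{"op": "drive_tool", "data": {
  "rows": [
    [[0, 0.2, 0, 0, 0, -0.11], [0.1, 0.4, 0, 0, 0, -0.22], [0.2, 0.6, 0, 0, 0, -0.33], [0.4, 0.8, 0, 0, 0, -0.44], [0.6, 0.88, 0, 0, 0, -0.55], [0.8, 0.88, 0, 0, 0, -0.66], [0.87, 0.88, 0, 0, 0, -0.77], [0.87, 0.88, 0, 0, 0, -0.88], [0.87, 0.88, 0, 0, 0, -1.0], [0.87, 0.88, 0, 0, 0, -1.0]]
  ]
}}

```text
time_s: 13.68
eef_pos: [647.6, 72.9, 263.2]
ee_rot: [-0.001, 0.679, 0.734, 0.001]
force: [-1.2, 0.6, 0.3]
grip_width: 0.605
```

```bash
python3 - <<'E'
from h import *
from rig import viewer,ctrl
s=ctrl.sense(); print(s["eef_pos"],jaw(s),tostop(s["eef_pos"]),s["force"],s["wrist_torque"])
c=viewer.calibration("wrist")
for n in ("scene","wrist"): cv2.imwrite(f"pics/{n}7.png",viewer.capture(n)[:,:,::-1])
im=cv2.imread("pics/scene7.png")[150:270,285:475]
cv2.imwrite("pics/scene7z.png",cv2.resize(im,None,fx=4.2,fy=4.2,interpolation=cv2.INTER_CUBIC))
E
```

```text
[647.57155724  72.89168468 263.18945467] (array([ 5.77490109e-04,  3.44515522e-03, -9.99993899e-01]), np.float64(0.07665030502560397)) [-65.88059308 128.7427873 ] [-1.2252876   0.55647234  0.33951102] [ 0.00229399  0.03587711 -0.01624772]
```

View pics/scene7z.png

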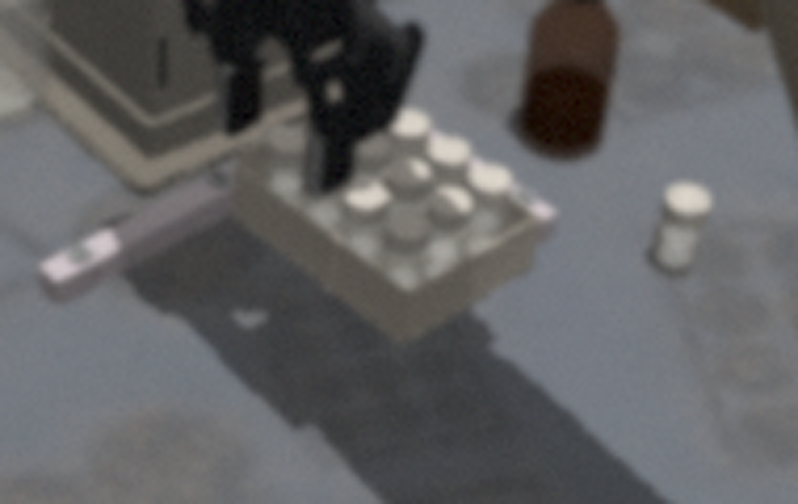

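View pics/wrist7.png

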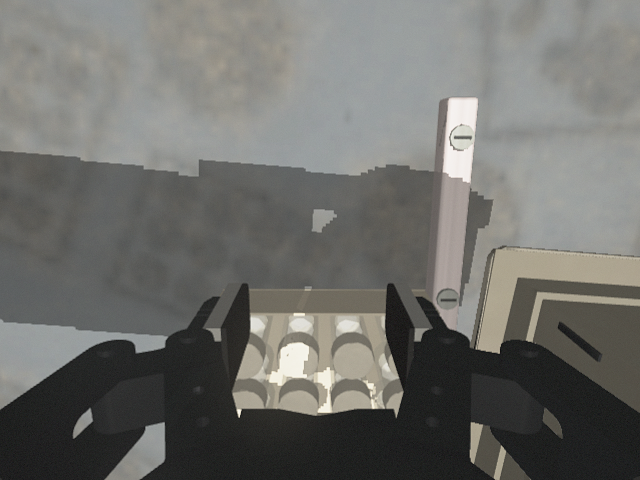

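The tray's long wall is at row 290 and level, and the far bar's inner face (about col 430) lies right of the right finger with room to spare. Descending, then pressing.

{"op": "drive_tool", "data": {
  "rows": [
    [[0, 0, -0.4, 0, 0, 0], [0, 0, -0.7, 0, 0, 0], [0, 0, -0.79, 0, 0, 0], [0, 0, -0.79, 0, 0, 0]]
  ]
}}

```text
time_s: 14.28
eef_pos: [647.7, 72.9, 185.0]
ee_rot: [-0.001, 0.678, 0.735, 0.002]
force: [0.8, -0.1, 0.3]
grip_width: 0.603
```

{"op": "drive_tool", "data": {
  "rows": [
    [[0.005, -0.06, 0, 0, 0, 0], [0.01, -0.12, 0, 0, 0, 0], [0.015, -0.17, 0, 0, 0, 0], [0.015, -0.2, 0, 0, 0, 0], [0.015, -0.22, 0, 0, 0, 0], [0.015, -0.22, 0, 0, 0, 0]]
  ]
}}

```text
time_s: 15.02
eef_pos: [649.2, 50.9, 185.1]
ee_rot: [-0.001, 0.678, 0.735, 0.002]
force: [0.3, 1.6, 0.5]
grip_width: 0.599
```

{"op": "drive_tool", "data": {
  "rows": [
    [[0.001, -0.01, 0, 0, 0, 0], [0.002, -0.02, 0, 0, 0, 0], [0.002, -0.02, 0, 0, 0, 0]]
  ]
}}

```text
time_s: 15.4
eef_pos: [649.4, 48.9, 185.0]
ee_rot: [-0.001, 0.678, 0.735, 0.002]
force: [0.1, 2.6, 1.6]
grip_width: 0.6
```

{"op": "drive_tool", "data": {
  "rows": [
    [[0.001, -0.01, 0, 0, 0, 0], [0.002, -0.02, 0, 0, 0, 0], [0.002, -0.02, 0, 0, 0, 0]]
  ]
}}

```text
time_s: 15.78
eef_pos: [649.6, 46.8, 185.0]
ee_rot: [-0.001, 0.678, 0.735, 0.002]
force: [-0.8, 1.2, 1.2]
grip_width: 0.599
```

{"op": "drive_tool", "data": {
  "rows": [
    [[0.001, -0.01, 0, 0, 0, 0], [0.001, -0.01, 0, 0, 0, 0]]
  ]
}}

```text
time_s: 16.02
eef_pos: [649.8, 45.6, 185.1]
ee_rot: [-0.0, 0.678, 0.735, 0.002]
force: [0.1, 0.8, 1.3]
grip_width: 0.599
```

{"op": "drive_tool", "data": {
  "rows": [
    [[0.001, -0.01, 0, 0, 0, 0], [0.001, -0.01, 0, 0, 0, 0]]
  ]
}}

```text
time_s: 16.27
eef_pos: [649.9, 44.5, 185.0]
ee_rot: [-0.0, 0.678, 0.735, 0.002]
force: [0.4, 2.5, 1.8]
grip_width: 0.601
```

{"op": "drive_tool", "data": {
  "rows": [
    [[0.001, -0.01, 0, 0, 0, 0], [0.001, -0.01, 0, 0, 0, 0]]
  ]
}}

```text
time_s: 16.52
eef_pos: [649.9, 44.0, 185.0]
ee_rot: [-0.001, 0.678, 0.735, 0.002]
force: [-0.5, 7.0, 1.4]
grip_width: 0.598
```

{"op": "drive_tool", "data": {
  "rows": [
    [[0.001, -0.01, 0, 0, 0, 0], [0.001, -0.01, 0, 0, 0, 0]]
  ]
}}

```text
time_s: 16.77
eef_pos: [650.0, 43.7, 185.1]
ee_rot: [-0.001, 0.678, 0.735, 0.002]
force: [-0.8, 7.3, 0.7]
grip_width: 0.601
```

{"op": "drive_tool", "data": {
  "rows": [
    [[0.001, -0.01, 0, 0, 0, 0], [0.001, -0.01, 0, 0, 0, 0]]
  ]
}}

```text
time_s: 17.02
eef_pos: [650.0, 43.5, 185.1]
ee_rot: [-0.002, 0.678, 0.735, 0.003]
force: [-0.4, 6.8, 0.9]
grip_width: 0.598
```

The side bar contact is firm: the force holds at 7 N and the motion has stalled with the finger at stop y ≈ 99.8, where I expected 101. Retreating towards the robot to look.

{"op": "drive_tool", "data": {
  "rows": [
    [[-0.01, 0.15, 0, 0, 0, 0], [-0.02, 0.3, 0.2, 0, 0, 0], [-0.02, 0.3, 0.6, 0, 0, 0], [-0.02, 0.3, 0.9, 0, 0, 0], [-0.02, 0.3, 0.9, 0, 0, 0]]
  ]
}}

```text
time_s: 17.65
eef_pos: [648.3, 74.3, 279.1]
ee_rot: [0.001, 0.678, 0.735, 0.005]
force: [-0.8, 0.3, 0.2]
grip_width: 0.6
```

{"op": "drive_tool", "data": {
  "rows": [
    [[-0.4, 0.2, 0.2, 0, 0, 0], [-0.9, 0.6, 0.3, 0, 0, 0], [-1.0, 0.6, 0.3, 0, 0, 0]]
  ]
}}

```text
time_s: 18.02
eef_pos: [546.0, 136.6, 309.9]
ee_rot: [0.001, 0.677, 0.736, 0.005]
force: [-0.0, -0.4, 0.8]
grip_width: 0.6
```

{"op": "drive_tool", "data": {
  "rows": [
    [[-0.5, 0.3, 0, 0, 0, 0], [-1.0, 0.6, 0, 0, 0, 0], [-1.0, 0.6, 0, 0, 0, 0]]
  ]
}}

```text
time_s: 18.4
eef_pos: [443.8, 198.0, 309.9]
ee_rot: [0.0, 0.676, 0.737, 0.004]
force: [0.8, 0.2, 0.2]
grip_width: 0.599
```

```bash
python3 - <<'E'
from h import *
from rig import viewer,ctrl
s=ctrl.sense(); print(s["time_s"],s["eef_pos"])
for n,(x,y) in dict(scene=(285,150),top=(320,180)).items():
    im=viewer.capture(n)[:,:,::-1].copy(); cv2.imwrite(f"pics/{n}8.png",im)
    cv2.imwrite(f"pics/{n}8z.png",cv2.resize(im[y:y+130,x:x+190],None,fx=4.2,fy=4.2,interpolation=cv2.INTER_CUBIC))
E
```

```text
18.4 [443.75951011 198.01071684 309.85864066]
```

View pics/top8z.png

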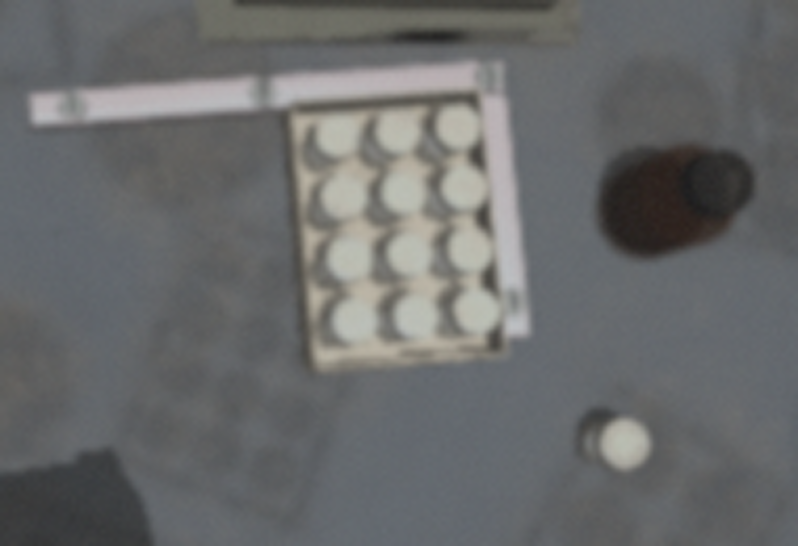

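View pics/scene8z.png

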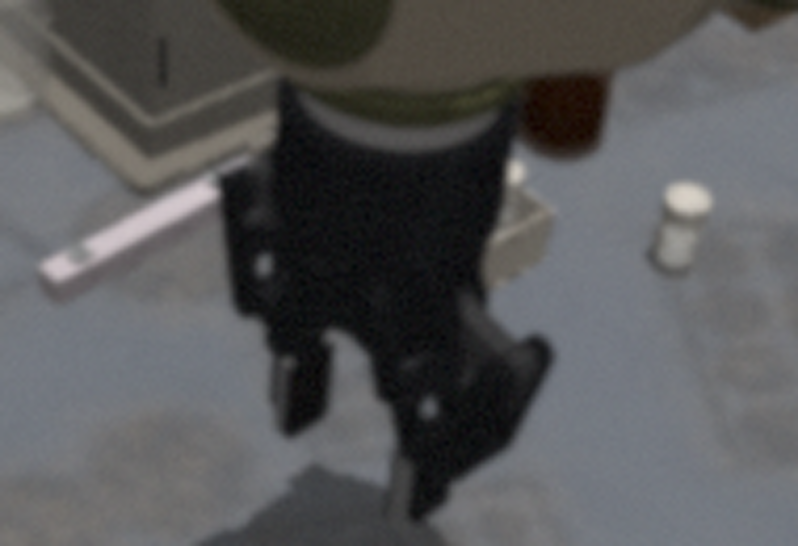

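The top view shows the tray seated in the corner, with its corners at zoomed pixels (292,108), (481,94), (315,371) and (508,352). The bystanders look unmoved. I'll measure it.

```bash
python3 - <<'E'
from h import *
from rig import viewer
ct=viewer.calibration("top"); o=(320,180)
p,r=fit([(ct,un([(290,108),(481,93),(315,371),(508,353)],o),[0,1,2,3])],TR,[655,-10,0])
print(p,r); S=(723.18,-51.18,.0765)
print("stop frame",tostop(p[:2],S),p[2]-S[2])
# overlay predicted home
im=cv2.imread("pics/top8.png")[180:310,320:510]; im=cv2.resize(im,None,fx=4.2,fy=4.2,interpolation=cv2.INTER_CUBIC)
h=fromstop((-62.5,45),S); q=proj(ct,T(*h,S[2],TR)); print((q-un([(290,108),(481,93),(315,371),(508,353)],o)).round(2))
d=cv2.absdiff(cv2.imread("pics/top8.png"),cv2.imread("pics/top0.png")).max(2)
for n,(x,y) in dict(vial=(467,285),bot=(482,226),left=(240,278)).items(): print(n,d[y-14:y+14,x-18:x+18].max())
E
```

```text
[ 6.56015145e+02 -9.85854197e+00  9.24876467e-02] [[-0.36 -1.1 ]
 [ 0.2  -1.4 ]
 [-0.1   1.19]
 [ 0.28  1.25]]
stop frame [-63.81040935  46.33370656] 0.015987646709961778
[[ 0.75 -2.23]
 [ 1.35 -1.78]
 [-0.02  0.12]
 [ 0.43  0.93]]
vial 6
bot 9
left 7
```

The tray fits at stop frame (−63.8, 46.3) mm and 0.016 rad, inside tolerance, and the bystanders' pixels are unchanged. There's time left, so I'll do one more light +x press as a touch check, in case the side press moved it back.

{"op": "drive_tool", "data": {
  "rows": [
    [[0.1, -0.4, 0, 0, 0, 0.11], [0.2, -0.8, -0.1, 0, 0, 0.22], [0.3, -1.0, -0.2, 0, 0, 0.33], [0.3, -1.0, -0.2, 0, 0, 0.44], [0.3, -1.0, -0.2, 0, 0, 0.52], [0.3, -1.0, -0.2, 0, 0, 0.52]]
  ]
}}

```text
time_s: 19.25
eef_pos: [477.2, 95.7, 289.8]
ee_rot: [-0.001, 0.33, 0.944, 0.005]
force: [0.5, 0.6, 0.3]
grip_width: 0.596
```

{"op": "drive_tool", "data": {
  "rows": [
    [[0.2, -0.4, 0, 0, 0, 0.11], [0.4, -0.8, -0.1, 0, 0, 0.22], [0.7, -1.0, -0.2, 0, 0, 0.33], [0.72, -1.0, -0.2, 0, 0, 0.44], [0.72, -1.0, -0.2, 0, 0, 0.48], [0.72, -1.0, -0.2, 0, 0, 0.48]]
  ]
}}

```text
time_s: 20.0
eef_pos: [549.6, -4.8, 269.6]
ee_rot: [-0.003, -0.039, 0.999, 0.004]
force: [0.2, 1.0, -0.7]
grip_width: 0.599
```

{"op": "drive_tool", "data": {
  "rows": [
    [[0.05, -0.12, -0.4, 0, 0, 0], [0.05, -0.12, -0.7, 0, 0, 0], [0.05, -0.12, -0.85, 0, 0, 0], [0.05, -0.12, -0.85, 0, 0, 0]]
  ]
}}

```text
time_s: 20.5
eef_pos: [554.6, -16.9, 184.2]
ee_rot: [-0.003, -0.039, 0.999, 0.004]
force: [0.1, -0.1, 0.8]
grip_width: 0.602
```

{"op": "drive_tool", "data": {
  "rows": [
    [[0.08, 0.006, 0, 0, 0, 0], [0.15, 0.01, 0, 0, 0, 0], [0.21, 0.015, 0, 0, 0, 0], [0.25, 0.018, 0, 0, 0, 0], [0.25, 0.018, 0, 0, 0, 0]]
  ]
}}

```text
time_s: 21.12
eef_pos: [579.8, -15.0, 184.2]
ee_rot: [-0.003, -0.039, 0.999, 0.004]
force: [-0.5, -0.2, -0.2]
grip_width: 0.604
```

{"op": "drive_tool", "data": {
  "rows": [
    [[0.01, 0.001, 0, 0, 0, 0], [0.02, 0.002, 0, 0, 0, 0], [0.02, 0.002, 0, 0, 0, 0]]
  ]
}}

```text
time_s: 21.5
eef_pos: [581.8, -14.8, 184.2]
ee_rot: [-0.003, -0.039, 0.999, 0.004]
force: [-0.1, -0.6, 0.6]
grip_width: 0.6
```

{"op": "drive_tool", "data": {
  "rows": [
    [[0.01, 0.001, 0, 0, 0, 0], [0.01, 0.001, 0, 0, 0, 0]]
  ]
}}

```text
time_s: 21.75
eef_pos: [582.9, -14.7, 184.2]
ee_rot: [-0.003, -0.039, 0.999, 0.004]
force: [0.6, 0.1, 0.4]
grip_width: 0.599
```

{"op": "drive_tool", "data": {
  "rows": [
    [[0.01, 0.001, 0, 0, 0, 0], [0.01, 0.001, 0, 0, 0, 0]]
  ]
}}

```text
time_s: 22.0
eef_pos: [583.9, -14.6, 184.3]
ee_rot: [-0.003, -0.039, 0.999, 0.004]
force: [-0.2, -0.8, 0.1]
grip_width: 0.601
```

{"op": "drive_tool", "data": {
  "rows": [
    [[0.01, 0.001, 0, 0, 0, 0], [0.01, 0.001, 0, 0, 0, 0]]
  ]
}}

```text
time_s: 22.25
eef_pos: [585.0, -14.5, 184.3]
ee_rot: [-0.003, -0.039, 0.999, 0.004]
force: [0.7, -1.5, 0.0]
grip_width: 0.599
```

{"op": "drive_tool", "data": {
  "rows": [
    [[0.01, 0.001, 0, 0, 0, 0], [0.01, 0.001, 0, 0, 0, 0]]
  ]
}}

```text
time_s: 22.5
eef_pos: [585.9, -14.4, 184.2]
ee_rot: [-0.003, -0.039, 0.999, 0.004]
force: [-0.4, -0.0, -0.2]
grip_width: 0.596
```

{"op": "drive_tool", "data": {
  "rows": [
    [[0.01, 0.001, 0, 0, 0, 0], [0.01, 0.001, 0, 0, 0, 0]]
  ]
}}

```text
time_s: 22.75
eef_pos: [586.5, -14.4, 184.2]
ee_rot: [-0.005, -0.039, 0.999, 0.004]
force: [-6.3, -0.3, 4.1]
grip_width: 0.601
```

{"op": "drive_tool", "data": {
  "rows": [
    [[0.01, 0.001, 0, 0, 0, 0], [0.01, 0.001, 0, 0, 0, 0]]
  ]
}}

```text
time_s: 23.0
eef_pos: [587.0, -14.3, 184.2]
ee_rot: [-0.006, -0.039, 0.999, 0.004]
force: [-7.2, -1.6, 5.0]
grip_width: 0.602
```

The force jumped straight to 6–7 N with no sliding before it, so the tray was already against the far bar. Drawing clear.

{"op": "drive_tool", "data": {
  "rows": [
    [[-0.15, -0.01, 0, 0, 0, 0], [-0.3, -0.02, 0.1, 0, 0, 0], [-0.4, -0.02, 0.6, 0, 0, 0], [-0.5, 0, 1.0, 0, 0, 0], [-0.5, 0, 1.0, 0, 0, 0]]
  ]
}}

```text
time_s: 23.62
eef_pos: [537.1, -14.3, 287.1]
ee_rot: [-0.003, -0.039, 0.999, 0.004]
force: [0.7, 0.0, -0.4]
grip_width: 0.601
```

{"op": "drive_tool", "data": {
  "rows": [
    [[-0.5, 0.2, 0.2, 0, 0, 0], [-1.0, 0.6, 0.4, 0, 0, 0], [-1.0, 1.0, 0.4, 0, 0, 0], [-1.0, 1.0, 0.4, 0, 0, 0]]
  ]
}}

```text
time_s: 24.12
eef_pos: [436.6, 87.4, 326.7]
ee_rot: [-0.003, -0.041, 0.999, 0.004]
force: [-0.1, 0.1, -0.5]
grip_width: 0.605
```

```bash
python3 - <<'E'
from h import *
from rig import viewer,ctrl
s=ctrl.sense(); print(s["time_s"],s["eef_pos"])
for n,(x,y) in dict(scene=(285,150),top=(320,180)).items():
    im=viewer.capture(n)[:,:,::-1].copy(); cv2.imwrite(f"pics/{n}9.png",im)
    cv2.imwrite(f"pics/{n}9z.png",cv2.resize(im[y:y+130,x:x+190],None,fx=4.2,fy=4.2,interpolation=cv2.INTER_CUBIC))
d=cv2.absdiff(cv2.imread("pics/top9.png"),cv2.imread("pics/top0.png")).max(2)
for n,(x,y) in dict(vial=(467,285),bot=(482,226),left=(240,278)).items(): print(n,d[y-14:y+14,x-18:x+18].max())
E
```

```text
24.125 [436.64673693  87.43345873 326.68899985]
vial 6
bot 10
left 8
```

View pics/top9z.png

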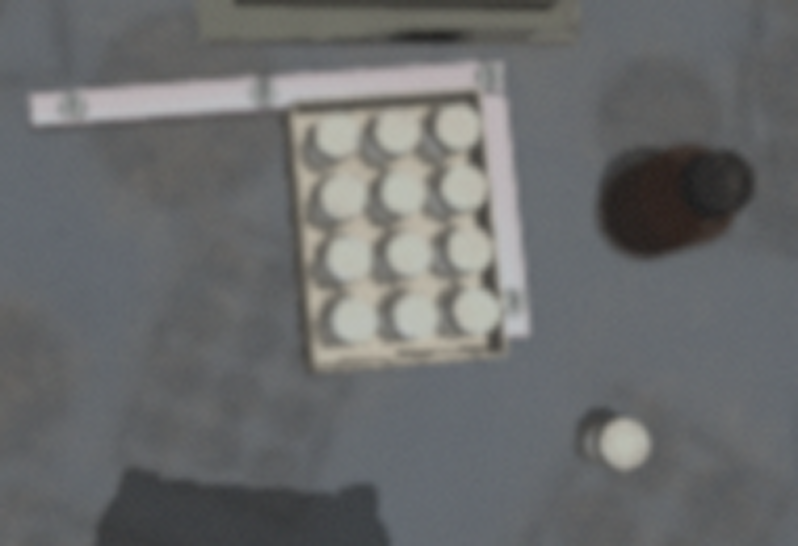

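View pics/scene9z.png

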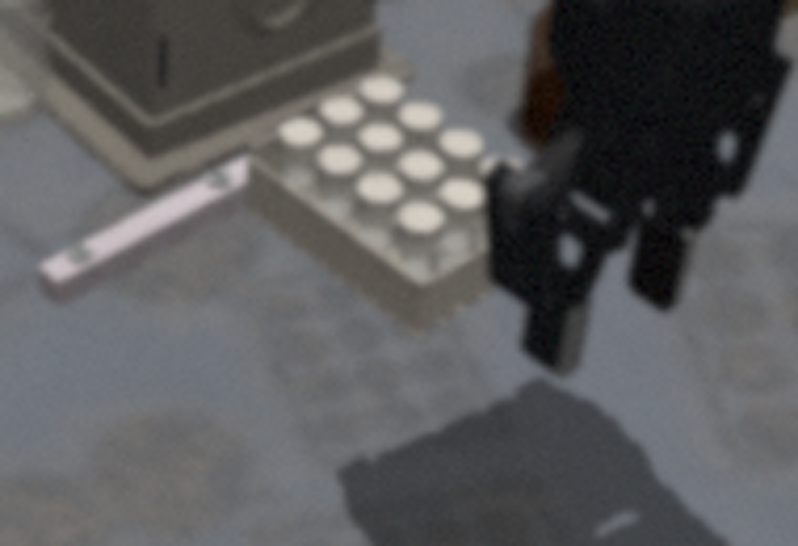

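The tray lies flush in the corner in both views, its pixels in the top view are the same as before the last press, and the hand is clear. Handing in.

```bash
python3 -c "
from rig import ctrl; print(ctrl.finish_job(), ctrl.sense()['time_s'])"
```

```text
the job is handed in; nothing more can be done
the job is handed in; nothing more can be done
```

The tray is home in the corner stop as far as I can measure, and I handed the job in at about 24 s of the 43 s allowed. No verdict is reported back.

**What I did:** With both half-open fingertips on the outside of the tray, I pushed its left long side towards the side bar, which also squared it up. I then pushed the near short end to the far bar (9 N on contact) and pressed the long side onto the side bar (7 N). A last press at the near end met 6–7 N at once, with no sliding before it, so the tray was already against the far bar. I then drew the hand clear.

**Last checks:**
- **Tray position:** the top-view fit taken after the side press gave about (−63.8, 46.3) mm and 0.016 rad in the stop's frame, against a target of (−62.5, 45) mm and 0 rad. I did not refit after the last press, but the tray looked the same in the top view.
- **Bystanders:** the pixels around the loose vial and both bottles are unchanged from the start apart from noise.
- **Disagreements:** the fit left errors of 1.0–1.4 px (about 2–3 mm) at the tray's two ends. The far-bar contact came about 1.7 mm past where I expected on the first press and about 1.5 mm further again on the last one. I put that down to calibration error and a slight tilt of the tool.

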